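Hold the fresh battery against the welder's contact plate

TASK

Pull the charged battery pack (green cap) up out of the charger and, holding it upright and off the table, press its brass contact end squarely and centrally against the copper spring plate on the side of the jewellery welder, with a steady push of about 8 N so that the plate's front edge stays over the green band. Keep it there for a few seconds and finish while still holding and pushing, because I will do up the thumbscrews; never push the plate in to its end stop. Leave the red-capped flat pack in its socket, and leave the phone, ring box and bracelet roll where they are.

Things in the scene. Friction and masses are not known exactly. Their poses are not given: they have to be found in the camera images.
- pack: Charged battery pack, black, green cap, 0.25 kg: block 56 (x) x 30 (y, grip here) x 60 mm on a plug tongue 36 x 18 x 26. Origin: centre of the tongue's underside; the block spans z 26 to 86. The +x end has two brass strips, seen from above too. It starts upright in a charger socket, held by a sprung detent: pull straight up, about 5 to 12 N over the first 10 mm, free after 24 mm.
- pack_contact (a point): Centre of the pack's contact end face (+x face of the block): 28 mm along x and 56 mm above the pack's origin. Axes as the pack's.
- flat_pack: Flat battery pack, same shape and mass with a red cap, in the other socket. It must stay seated.
- charger: Fixed grey twin charger, 100 (x) x 180 (y) x 36 mm high, origin at the centre of its underside, z up. Sockets at y = -42 and +42 mm, mouth at z = 36, floor at z = 12 mm; which pack is in which varies. The packs' x axes are parallel to the charger's: contact ends face its +x.
- welder: Fixed welder, light grey case 170 (x) x 210 (y) x 105 mm high, dark screen on top, origin at the centre of its underside. A copper spring plate stands in front of its -x face (x = -85 mm); press along the welder's +x, the pack's x axis parallel to it. Brass thumbscrews beside the plate and the white sill with a green band below it cannot be hit.
- plate_face (a point): Centre of the copper plate's front face (64 wide along y x 56 mm high, 4 thick), 70 mm above the table, at x = -116 mm in the welder's frame when free; moves with the plate. Axes as the welder's: +x is the pushing direction. With the pack's contact face centred on it the pack's underside is 14 mm above the table.
- plate (a joint): How far the copper plate is pushed in (m): 0 free, end stop at 0.022. Plain spring of 700 N/m without preload, so 8 N is about 0.0115. The front face is over the green band on the white sill from 0.008 (5.6 N) to 0.015 (10.5 N).
- phone: Phone lying flat, 148 (x) x 72 x 9 mm, dark screen up, origin at the centre of its underside. Leave it alone.
- ring_box: Dark blue closed ring box with a gold line, 50 x 50 x 34 mm, origin at the centre of its underside. Leave it alone.
- roll: Bracelet display roll on a black foot 50 (x) x 85 (y) mm, 48 mm high, with gold bands, origin at the centre of its underside. Leave it alone.
Not all that is in view belongs to the job. What is shaped like the pack but pink or turquoise is not meant.

How it is judged:
On the way, in this order (a step that is already met when the one before it is completed fails the run):
1. the charged pack is out of the charger and lifted clear, held in the gripper (height (world z) of pack above 0.042 m and contact force between the fingers and pack above 3 N), for 0.1 s.
2. the pack's contact end presses the plate in by 8 to 15 mm, squarely, for 2 s (value of joint plate between 0.008 and 0.015 m and contact force between pack and welder above 3 N and contact force between the fingers and pack above 3 N and x of pack_contact in the frame of plate_face between -0.005 and 0.005 m and y of pack_contact in the frame of plate_face between -0.01 and 0.01 m and z of pack_contact in the frame of plate_face between -0.01 and 0.01 m and angle between the x axis of pack and the x axis of welder, either way round below 0.17 rad and angle between pack's own z axis and vertical below 0.17 rad and height (world z) of pack above 0.003 m), for 2 s.
At the end, for the whole second after the job is handed in: The gripper still holds the charged pack, upright and square within 0.17 rad, 3 mm or more off the table, its contact face on the plate within 10 mm of centre in width and height; the plate is in by 8 to 15 mm (5.6 to 10.5 N); pack still; flat pack still seated (all of step 2 and linear speed of pack below 0.02 m/s and z of flat_pack in the frame of charger below 0.018 m); the arm keeps its last pose, push and grip.
It fails at once if the plate is pushed to its end stop (more than 19 mm in) (value of joint plate above 0.019 m).
It fails at once if the flat pack is moved by more than 10 mm (distance of flat_pack from where it was at the start of the episode above 0.01 m).
It fails at once if the phone is moved by more than 20 mm (distance of phone from where it was at the start of the episode above 0.02 m).
It fails at once if the ring box is moved by more than 20 mm (distance of ring_box from where it was at the start of the episode above 0.02 m).
It fails at once if the bracelet roll is moved by more than 20 mm (distance of roll from where it was at the start of the episode above 0.02 m).
It also fails if it takes over 48 s, if anything falls off the work surface, if the arm or the gripper's body presses on something with over 40 N, if the wrist force passes 120 N, or if a joint passes its speed limit or range.

ROBOT

A 7-joint arm with a two-finger parallel gripper is mounted at the origin on the work surface. World frame = base frame: x ahead of the robot, y to its left, z up, the work surface at z = 0. Lengths are in m, angles in rad, forces in N, time in s.
With the tool pointing down it reaches from about 0.35 to 0.9 m from the base axis. Payload 8.1 kg.
Tool frame: the origin (TCP) lies at the very end of the fingers, on their centre line; the grasp point (between the pads) lies 19 mm behind it (arm.tcp_to_grasp is the z of the grasp point in the tool frame, in m); z points along the fingers, y is the line along which they close (so a half turn about z gives the same grasp; the last joint's range is limited). The gripper opens to 92 mm and grips with 3 to 60 N. Pads are 19 mm wide; open, the fingers measure 130 mm over their backs; the gripper's body (75 mm by 190 mm) begins 47 mm behind the grasp point.
Start: joints at [-1.21, 0.434, 0.025, 1.573, -0.012, 1.134, -0.075], TCP at [0.28, 0.559, 0.227] pointing down, gripper open.
Joint ranges: [-2.62, 2.62], [-0.44, 2.09], [-1.27, 1.32], [0.08, 2.57], [-1.32, 4.46], [0.12, 2], [-2.74, 2.74]. Speed limits (rad/s): [2.22, 2.22, 3.01, 3.01, 3.14, 3.14, 3.14].

INTERFACE

Orientations are given as a rotation vector (axis times angle).
In Python, from cell import readout, vision, sign_off, arm gives the robot as it stands. The module is installed in compiled form; this text tells all that it offers.
- The arm moves only by the shell command python3 -m creep 'ROWS' [FORCE]. ROWS is JSON, a list of rows, each a list of 5 numbers: the shift along the tool's x, y, z in units of 4 cm (1.0 is 4 cm), then the turn about the tool's z in units of 4 degrees (1.0 is 4 degrees), then the opening, from 0 (shut) to 1 (fully open). A call has 1 to 12 rows; each row shifts and turns the commanded pose from where the row before left it, along the tool's axes as they then stand; what a row does not reach is not made up. A row lasts 1/8 s, in which the tool goes at most 62.5 mm and 10.7 degrees, less where a joint would pass 70% of its speed; a pose out of reach is approached as far as the arm can. A call with a number of a shift or a turn outside -1 to 1 is refused whole. A call with a gripper value outside its range is refused whole. The fingers move at their own pace and stop on an object; FORCE is the grip in N (left out, the last holds). Time passes only in rows, so rows that do not move let the fingers close. It gives the time, the measured TCP pose, the force, the opening and the grip force at its end, in the units of the state.
- readout.observe(): the state, without advancing time (a new reading comes with each control period).
- vision.get_image(name): name is "side" or "top"; returns a dict with "pixels" (400x640x3 uint8, blue, green, red), "z_map" (400x640 float32, m along the optical axis (not along the pixel's ray), 0 where there is no reading), "camera_matrix" (3x3 intrinsics, pixels), "position" and "rotation" of the camera in the world. Camera axes: x right, y up, looking along -z (the intrinsics and any distortion apply to the point x, -y, -z); pixel columns grow to the right and rows downward; lengths in m; the calibration is good to about 2 mm. A picture is of the moment at which its call begins.
- sign_off(): hands the job in; it is judged then, once.
The state is a dict: "clock": time; "joints": joint angles; "dq": joint speeds; "joint_efforts": joint torques, N m; "position": TCP position; "ee_rot": TCP orientation; "force": force on the tool from outside, world axes, zero at the start; "ft_torque": the same for the moment, N m; "width": opening from 0.0 (shut) to 1.0 (fully open); "gripper_force": force on a finger pad.
Only numpy, scipy, OpenCV 4.12 (cv2) and the standard library are available. Lean on these libraries where they do the work, as an engineer would, in place of code of your own. Each camera call takes 0.05 s, during which the arm holds its last target. There are 200 camera calls.

## Working session

There is one attempt and no reset: what is moved stays moved. The work goes in short steps, Python scripts to look and compute and a shell command to move; the robot and the scene stay as the last step left them, time stands still between calls to the robot, and variables do not carry over. Pictures are saved under pics/ and viewed, at most 10 in all, crops included, and the job is handed in when it is done.

```bash
mkdir -p pics; cat > h.py <<'E'
import numpy as np, cv2
from cell import readout, vision, sign_off, arm
def cloud(im):
    z=im["z_map"]; K=im["camera_matrix"]; v,u=np.mgrid[:z.shape[0],:z.shape[1]]
    c=np.stack([(u-K[0,2])/K[0,0]*z,-(v-K[1,2])/K[1,1]*z,-z],-1)
    R=np.array(im["rotation"])
    if R.size==3: R=cv2.Rodrigues(R.astype(float))[0]
    return c@R.T+np.array(im["position"])
E
python3 - <<'E'
from h import *
s=readout.observe(); print({k:np.round(v,3) for k,v in s.items()})
for n in("top","side"):
    im=vision.get_image(n); cv2.imwrite(f"pics/{n}0.png",im["pixels"])
    np.savez(f"{n}0.npz",P=cloud(im),px=im["pixels"]); print(n,im["position"],im["camera_matrix"],np.round(im["rotation"],3),[k for k in im])
print(arm.tcp_to_grasp)
E
```

```text
{'clock': np.float64(0.0), 'joints': array([-1.21 ,  0.435,  0.025,  1.574, -0.012,  1.134, -0.075]), 'dq': array([-0.001, -0.   , -0.   , -0.   ,  0.001, -0.001, -0.   ]), 'joint_efforts': array([ 1.0000e-03, -6.6784e+01,  9.8500e-01, -3.1447e+01, -6.1000e-02,
        4.3000e-02,  0.0000e+00]), 'position': array([0.279, 0.558, 0.226]), 'ee_rot': array([-7.220e-01, -3.057e+00,  2.000e-03]), 'force': array([ 0.519, -0.501, -0.28 ]), 'ft_torque': array([ 0.018, -0.009,  0.05 ]), 'gripper_force': np.float64(0.0), 'width': np.float64(1.001)}
top [0.39217733 0.03900691 1.18258038] [[401.50775544   0.         320.21218886]
 [  0.         401.50775544 205.80192712]
 [  0.           0.           1.        ]] [ 0.139 -0.13  -1.544] ['pixels', 'z_map', 'camera_matrix', 'position', 'rotation']
side [ 0.1227171  -0.44737311  0.84012185] [[381.9240489    0.         320.30979331]
 [  0.         381.9240489  197.24659967]
 [  0.           0.           1.        ]] [ 0.683 -0.268 -0.67 ] ['pixels', 'z_map', 'camera_matrix', 'position', 'rotation']
-0.0188
```

View pics/top0.png

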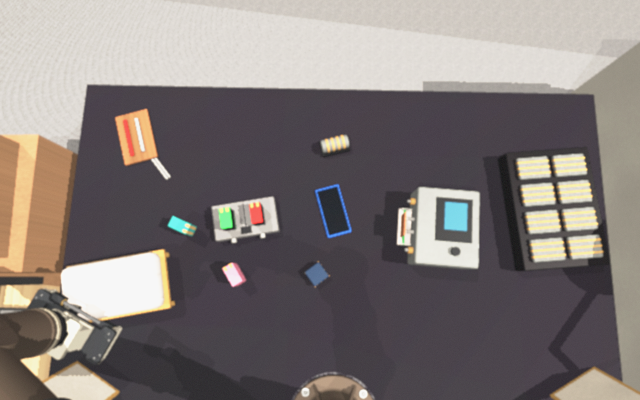

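View pics/side0.png

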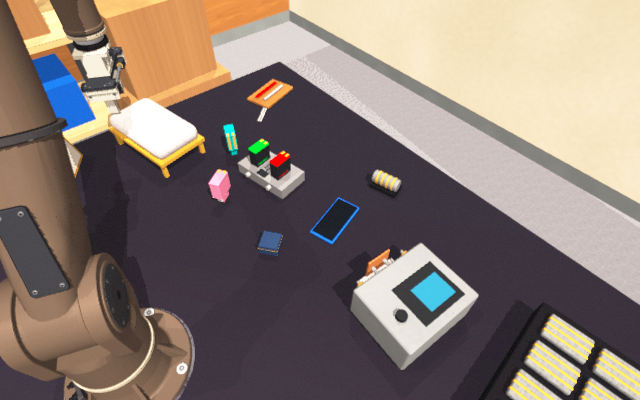

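The top view shows the green pack at (226,218), the red one at (257,213) and the welder at (446,228), with its plate at (404,227). The contact ends face up in the image (about +x). The push is to the right (about -y). Next I'll measure these.

```bash
python3 - <<'E'
from h import *
for n in("top","side"):
    d=np.load(n+"0.npz"); P=d["P"]; px=d["px"]; hsv=cv2.cvtColor(px,cv2.COLOR_BGR2HSV); H,S,V=[hsv[...,i].astype(int) for i in range(3)]
    X,Y,Z=P[...,0],P[...,1],P[...,2]
    def rep(name,m,zc=True):
        m=m.astype(np.uint8); k,l,st,_=cv2.connectedComponentsWithStats(m)
        if k<2: print(n,name,'none');return
        j=1+st[1:,4].argmax(); q=P[l==j]; r=cv2.minAreaRect(q[:,:2].astype(np.float32))
        print(n,name,len(q),'med',np.round(np.median(q,0),4),'rect',np.round(r[0],4),np.round(r[1],4),round(r[2],1),'px',st[j][:4])
    near=(X>.2)&(X<.8)
    rep('green',(H>50)&(H<75)&(S>120)&(Z>.07)&(Z<.13)&near)
    rep('red',((H<6)|(H>174))&(S>150)&(Z>.07)&(Z<.13)&near)
    rep('strips',(H>18)&(H<35)&(S>120)&(Z>.07)&(Z<.13)&(Y>.2)&(Y<.35)&(X>.3)&(X<.5))
    rep('charger',(Z>.028)&(Z<.045)&(S<50)&(V>80)&(Y>.1)&(Y<.4)&near)
    rep('welder',(Z>.097)&(Z<.115)&(Y<-.1)&near)
    rep('platecopper',(H>3)&(H<18)&(S>90)&(Z>.06)&(Z<.105)&(Y<0)&(Y>-.25)&near)
    rep('roll',(Z>.02)&(Y<.1)&(Y>-.1)&(X>.45)&near)
    rep('ring',(Z>.015)&(Y<.15)&(Y>-.02)&(X>.2)&(X<.33))
    rep('phone',(H>100)&(H<125)&(S>200)&(V>150)&(Z<.03)&near)
    if n=="top":
        c=px[150:290,180:500]; cv2.imwrite("pics/crop.png",cv2.resize(c,None,fx=2.5,fy=2.5,interpolation=cv2.INTER_CUBIC))
    print(np.round(P[227,404],3) if n=='top' else np.round(P[262,378],3))
E
```

```text
top green 115 med [0.5377 0.2977 0.0969] rect [0.5401 0.3043] [0.0492 0.0282] 10.3 px [221 209  12  20]
top red 181 med [0.5511 0.2206 0.098 ] rect [0.5569 0.2227] [0.051  0.0288] 10.5 px [251 204  13  20]
top strips none
top charger 1470 med [0.5453 0.2642 0.0361] rect [0.5465 0.2643] [0.1114 0.181 ] 11.1 px [212 196  67  46]
top welder 4791 med [ 0.5293 -0.295   0.1058] rect [ 0.5319 -0.2975] [0.1714 0.2107] 86.2 px [414 187  66  81]
top platecopper 67 med [ 0.5396 -0.1819  0.0843] rect [ 0.538  -0.1821] [0.0035 0.0598] 84.7 px [402 213   4  22]
top roll 332 med [0.7777 0.0118 0.0448] rect [0.7826 0.0093] [0.0376 0.0801] 14.2 px [321 137  28  16]
top ring none
top phone none
[ 0.527 -0.181  0.098]
side green 148 med [0.5385 0.3025 0.0975] rect [0.5431 0.3055] [0.0564 0.03  ] 8.6 px [249 141  20  14]
side red 150 med [0.5531 0.2201 0.0976] rect [0.5589 0.2233] [0.0558 0.0312] 12.6 px [270 153  20  15]
side strips 5 med [0.414  0.2894 0.0867] rect [0.4145 0.2884] [0.01   0.0038] 42.3 px [223 171   3   3]
side charger 877 med [0.5321 0.226  0.0358] rect [0.5467 0.2639] [0.1147 0.1835] 10.2 px [238 152  67  41]
side welder 7292 med [ 0.5212 -0.304   0.1052] rect [ 0.5319 -0.2965] [0.1706 0.2109] 86.6 px [354 243 125 113]
side platecopper 174 med [ 0.5369 -0.1844  0.0859] rect [ 0.5391 -0.1855] [0.0116 0.0644] 86.2 px [367 250  23  23]
side roll 350 med [0.7747 0.0056 0.0428] rect [0.7804 0.0088] [0.0344 0.0798] 14.5 px [372 170  28  22]
side ring none
side phone 1304 med [ 0.2324  1.2137 -0.0328] rect [0.2336 1.3462] [0.2982 0.0669] 90.0 px [38 54 57 70]
[ 0.538 -0.185  0.079]
```

View pics/crop.png

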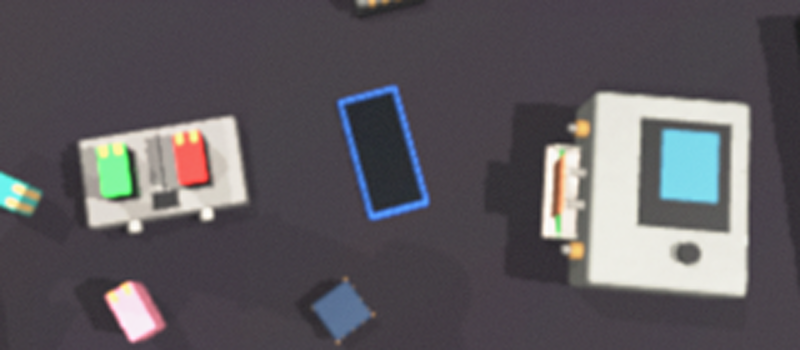

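```bash
cat > go.py <<'E'
import sys
from h import *
def tgt(x,y,z,yaw):
    "yaw = wanted heading of tool x, deg"
    s=readout.observe(); R=cv2.Rodrigues(np.array(s["ee_rot"],float))[0]
    d=np.array([x,y,z])-s["position"]; a=np.degrees(np.arctan2(R[1,0],R[0,0]))
    print("t",s["clock"],"pos",np.round(s["position"],4),"yaw",round(a,2),"tilt",np.round(R[:,2],3),"F",np.round(s["force"],1),"w",round(float(s["width"]),3),"gf",round(float(s["gripper_force"]),1),"q7",round(s["joints"][6],2))
    print("units xyz",np.round(R.T@d/.04,3),"turn",round(-((yaw-a+180)%360-180)/4,3))
if __name__=="__main__": tgt(*map(float,sys.argv[1:]))
E
python3 -m creep '[[-0.864,-0.274,0,0,0.6],[-0.864,-0.274,0,0,0.6],[-0.864,-0.274,0,0,0.6],[-0.864,-0.274,0,0,0.6],[-0.864,-0.274,0,0,0.6],[-0.864,-0.274,0,0,0.6],[-0.864,-0.274,0,0,0.6],[-0.864,-0.274,0,0,0.6],[-0.864,-0.274,0,0,0.6],[-0.864,-0.274,0,0,0.6]]' 50
python3 -m creep '[[0,0,0,-1,0.6],[0,0,0,-1,0.6],[0,0,0,-1,0.6],[0,0,0,-1,0.6],[0,0,0,-1,0.6],[0,0,0,-1,0.6],[0,0,0,-1,0.6],[0,0,0,-1,0.6],[0,0,0,-1,0.6],[0,0,0,-0.3,0.6],[0,0,0,0,0.6]]'
python3 go.py .539 .3053 .049 190.5
```

```text
clock: 1.35
position: [0.5402, 0.3053, 0.2264]
ee_rot: [-0.722, -3.057, 0.001]
force: [0.3, -0.1, -0.2]
width: 0.602
gripper_force: 0.0
clock: 2.72
position: [0.5396, 0.3062, 0.2265]
ee_rot: [0.289, -3.128, 0.0]
force: [0.1, 0.7, -1.0]
width: 0.601
gripper_force: 0.0
t 2.725 pos [0.5396 0.3062 0.2265] yaw -169.44 tilt [-0. -0. -1.] F [ 0.1  0.7 -1. ] w 0.601 gf 0.0 q7 1.14
units xyz [ 0.016 -0.02   4.438] turn 0.016
```

```bash
python3 -m creep '[[0.016,-0.02,0.8,0,0.6],[0,0,0.8,0,0.6],[0,0,0.8,0,0.6],[0,0,0.8,0,0.6],[0,0,0.5,0,0.6],[0,0,0.4,0,0.6],[0,0,0.34,0,0.6],[0,0,0,0,0.6]]' 50
python3 -m creep '[[0,0,0,0,0.2],[0,0,0,0,0.2],[0,0,0,0,0.2],[0,0,0,0,0.2],[0,0,0,0,0.2],[0,0,0,0,0.2]]' 50
python3 go.py .539 .3053 .15 190.5
python3 - <<'E'
from h import *
c=[cv2.resize(vision.get_image("side")["pixels"][90:230,180:380],None,fx=3,fy=3)]
cv2.imwrite("pics/grasp.png",c[0])
E
```

```text
clock: 3.72
position: [0.5388, 0.3051, 0.0483]
ee_rot: [0.29, -3.127, 0.001]
force: [-0.2, -1.1, -0.0]
width: 0.6
gripper_force: 0.0
clock: 4.47
position: [0.5392, 0.3065, 0.0496]
ee_rot: [-0.292, 3.127, 0.002]
force: [-2.2, 4.6, 2.6]
width: 0.329
gripper_force: 49.8
t 4.475 pos [0.5392 0.3065 0.0496] yaw -169.34 tilt [ 0.001  0.001 -1.   ] F [-2.2  4.6  2.6] w 0.329 gf 49.8 q7 1.13
units xyz [ 0.008 -0.026 -2.511] turn 0.041
```

View pics/grasp.png

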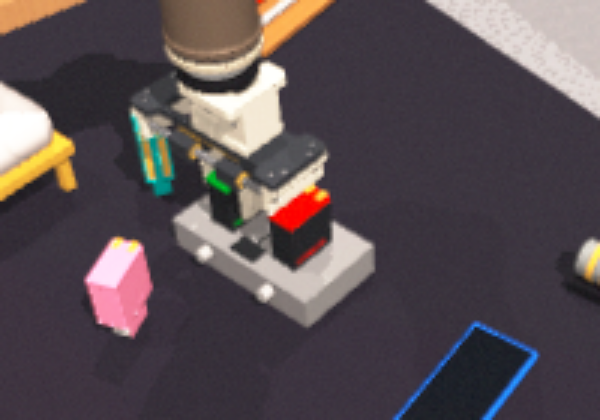

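The fingers hold the green pack at crop (225,185), and the red pack at (300,225) is untouched. I'll pull straight up.

```bash
python3 -m creep '[[0,0,-0.1,0,0.2],[0,0,-0.1,0,0.2],[0,0,-0.1,0,0.2],[0,0,-0.15,0,0.2],[0,0,-0.2,0,0.2],[0,0,-0.25,0,0.2],[0,0,-0.5,0,0.2],[0,0,-0.5,0,0.2],[0,0,-0.6,0,0.2],[0,0,-0.6,0,0.2],[0,0,-0.6,0,0.2],[0,0,0,0,0.2]]'
python3 go.py .541 -.08 .2 86.3
python3 - <<'E'
from h import *
cv2.imwrite("pics/lift.png",cv2.resize(vision.get_image("side")["pixels"][60:230,180:400],None,fx=3,fy=3))
E
```

```text
clock: 6.02
position: [0.5404, 0.3049, 0.1988]
ee_rot: [-0.289, 3.125, 0.001]
force: [0.1, 0.4, -2.4]
width: 0.326
gripper_force: 49.9
t 6.025 pos [0.5404 0.3049 0.1988] yaw -169.45 tilt [ 0.003  0.001 -1.   ] F [ 0.1  0.4 -2.4] w 0.326 gf 49.9 q7 1.14
units xyz [ 1.746 -9.462 -0.037] turn 26.063
```

View pics/lift.png

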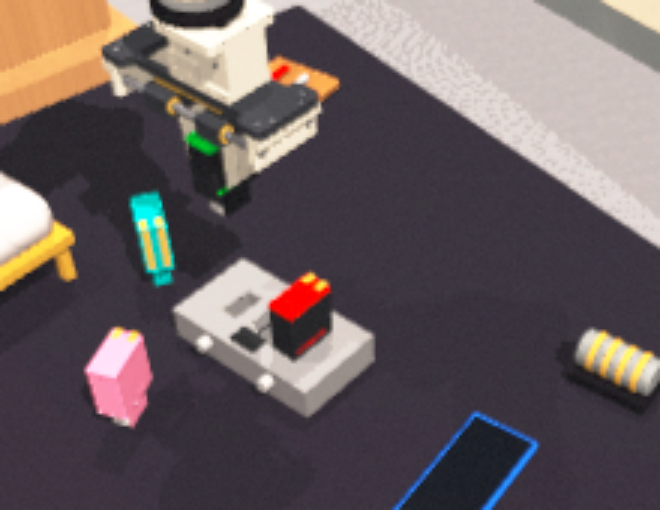

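The pack is out (green cap at crop (205,150)) and the red pack is still seated. I'll carry it over and turn it.

```bash
python3 -m creep '[[0.175,-0.946,0,0,0.2],[0.175,-0.946,0,0,0.2],[0.175,-0.946,0,0,0.2],[0.175,-0.946,0,0,0.2],[0.175,-0.946,0,0,0.2],[0.175,-0.946,0,0,0.2],[0.175,-0.946,0,0,0.2],[0.175,-0.946,0,0,0.2],[0.175,-0.946,0,0,0.2],[0.175,-0.946,0,0,0.2],[0,0,0,1,0.2],[0,0,0,1,0.2]]'
python3 -m creep '[[0,0,0,1,0.2],[0,0,0,1,0.2],[0,0,0,1,0.2],[0,0,0,1,0.2],[0,0,0,1,0.2],[0,0,0,1,0.2],[0,0,0,1,0.2],[0,0,0,1,0.2],[0,0,0,1,0.2],[0,0,0,1,0.2],[0,0,0,1,0.2],[0,0,0,1,0.2]]'
python3 -m creep '[[0,0,0,1,0.2],[0,0,0,1,0.2],[0,0,0,1,0.2],[0,0,0,1,0.2],[0,0,0,1,0.2],[0,0,0,1,0.2],[0,0,0,1,0.2],[0,0,0,1,0.2],[0,0,0,1,0.2],[0,0,0,1,0.2],[0,0,0,1,0.2],[0,0,0,1,0.2]]'
python3 go.py .541 -.09 .051 86.3
```

```text
clock: 7.58
position: [0.5388, -0.0805, 0.1955]
ee_rot: [0.065, -3.138, 0.0]
force: [0.0, 0.2, -2.8]
width: 0.325
gripper_force: 49.9
clock: 9.07
position: [0.5389, -0.0798, 0.1956]
ee_rot: [-1.215, -2.895, 0.002]
force: [-0.8, -0.4, -2.1]
width: 0.326
gripper_force: 49.9
clock: 10.58
position: [0.5389, -0.0797, 0.1957]
ee_rot: [-2.288, -2.151, 0.004]
force: [0.7, 0.6, -2.9]
width: 0.322
gripper_force: 49.9
t 10.575 pos [ 0.5389 -0.0797  0.1957] yaw 86.46 tilt [-0.003 -0.001 -1.   ] F [ 0.7  0.6 -2.9] w 0.322 gf 49.9 q7 0.18
units xyz [-0.25   0.077  3.616] turn 0.039
```

```bash
python3 -m creep '[[0,0.14,0.8,0,0.2],[0,0,0.8,0,0.2],[0,0,0.8,0,0.2],[0,0,0.6,0,0.2],[0,0,0.4,0,0.2],[0,0,0.2,0,0.2],[0,0,0,0,0.2]]'
python3 go.py .5445 -.09 .051 86.3
python3 - <<'E'
from h import *
for n in("top","side"):
    im=vision.get_image(n); np.savez(n+"1.npz",P=cloud(im),px=im["pixels"])
    P=cloud(im);px=im["pixels"];hsv=cv2.cvtColor(px,cv2.COLOR_BGR2HSV); H,S,V=[hsv[...,i].astype(int) for i in range(3)]
    for nm,m in(("green",(H>50)&(H<75)&(S>120)),("copper",(H>3)&(H<18)&(S>90)),("strips",(H>18)&(H<34)&(S>100))):
        z0=.06
        q=P[m&(P[...,2]>z0)&(P[...,2]<.115)&(P[...,1]<-.02)&(P[...,1]>-.23)&(P[...,0]>.4)&(P[...,0]<.68)]
        if len(q): r=cv2.minAreaRect(q[:,:2].astype(np.float32)); print(n,nm,len(q),np.round(np.median(q,0),4),np.round(r[0],4),np.round(r[1],4),round(r[2],1),'z',np.round(np.percentile(q[:,2],[2,98]),4))
c=np.load("side1.npz")["px"][190:330,270:470]; cv2.imwrite("pics/pre.png",cv2.resize(c,None,fx=4,fy=4))
E
```

```text
clock: 11.45
position: [0.5455, -0.0798, 0.0529]
ee_rot: [-2.286, -2.155, 0.001]
force: [0.2, -0.2, -1.5]
width: 0.323
gripper_force: 49.9
t 11.45 pos [ 0.5455 -0.0798  0.0529] yaw 86.61 tilt [-0.001 -0.    -1.   ] F [ 0.2 -0.2 -1.5] w 0.323 gf 49.9 q7 0.29
units xyz [-0.255 -0.011  0.047] turn 0.078
top copper 30 [ 0.4682 -0.201   0.0781] [ 0.4675 -0.2023] [0.0124 0.0157] 88.2 z [0.07   0.0824]
side green 38 [ 0.5468 -0.1052  0.1018] [ 0.5523 -0.1004] [0.0487 0.0254] 43.2 z [0.0863 0.1041]
side copper 221 [ 0.5381 -0.1842  0.0842] [ 0.539  -0.1569] [0.0932 0.1518] 86.8 z [0.0626 0.0995]
side strips 51 [ 0.5508 -0.112   0.0933] [ 0.5781 -0.1503] [0.0245 0.1244] 37.3 z [0.0626 0.1042]
```

View pics/pre.png

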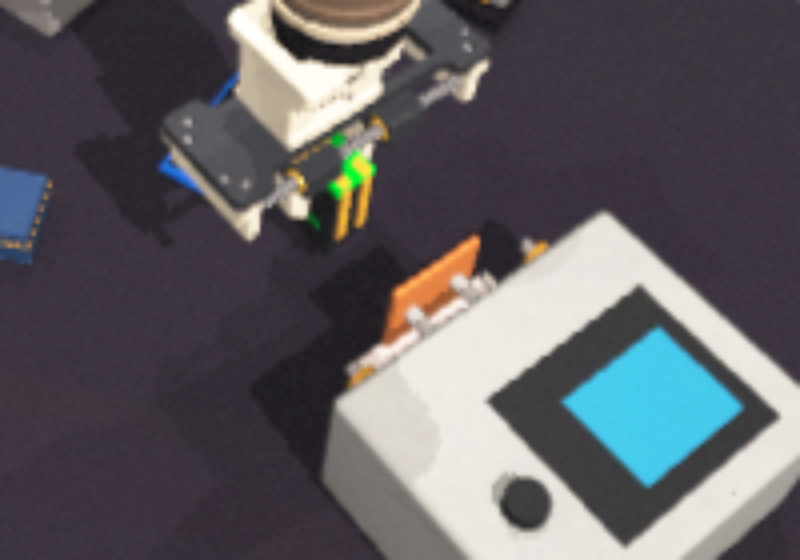

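The pack's contact end (strips at crop (350,205)) faces the copper plate (crop (435,285)), upright and in line. I'll close in.

```bash
python3 -m creep '[[-0.4,0,0.04,0.07,0.2],[-0.4,0,0,0,0.2],[-0.4,0,0,0,0.2],[-0.3,0,0,0,0.2],[-0.15,0,0,0,0.2],[0,0,0,0,0.2],[0,0,0,0,0.2]]'
python3 go.py .5404 -.1648 .051 86.3
python3 -m creep '[[-0.1,0,0,0,0.2],[-0.05,0,0,0,0.2],[-0.05,0,0,0,0.2],[0,0,0,0,0.2],[0,0,0,0,0.2]]'
python3 go.py .5404 -.1648 .051 86.3
```

```text
clock: 12.42
position: [0.5417, -0.1449, 0.0514]
ee_rot: [-2.29, -2.15, -0.0]
force: [-0.6, 0.4, -3.1]
width: 0.325
gripper_force: 49.9
t 12.425 pos [ 0.5417 -0.1449  0.0514] yaw 86.39 tilt [-0.     0.001 -1.   ] F [-0.6  0.4 -3.1] w 0.325 gf 49.9 q7 0.4
units xyz [-0.499 -0.001  0.011] turn 0.022
clock: 13.05
position: [0.5412, -0.1531, 0.0515]
ee_rot: [-2.291, -2.15, -0.001]
force: [1.3, 2.8, -3.4]
width: 0.324
gripper_force: 49.9
t 13.05 pos [ 0.5412 -0.1531  0.0515] yaw 86.36 tilt [ 0.  0. -1.] F [ 1.3  2.8 -3.4] w 0.324 gf 49.9 q7 0.42
units xyz [-0.292 -0.002  0.013] turn 0.016
```

```bash
python3 -m creep '[[-0.05,0,0,0,0.2],[-0.05,0,0,0,0.2],[-0.05,0,0,0,0.2],[0,0,0,0,0.2],[0,0,0,0,0.2]]'
python3 -m creep '[[0,0,0,0,0.2]]'
python3 go.py .5404 -.1648 .051 86.3
python3 - <<'E'
from h import *
im=vision.get_image("side"); cv2.imwrite("pics/push.png",cv2.resize(im["pixels"][210:310,320:440],None,fx=6,fy=6,interpolation=cv2.INTER_CUBIC)[:600])
E
```

```text
clock: 13.68
position: [0.5409, -0.1585, 0.0515]
ee_rot: [-2.29, -2.15, -0.001]
force: [0.4, 7.3, -1.0]
width: 0.324
gripper_force: 49.9
clock: 13.8
position: [0.5409, -0.1585, 0.0515]
ee_rot: [-2.29, -2.15, -0.001]
force: [1.7, 7.4, -0.9]
width: 0.324
gripper_force: 49.9
t 13.8 pos [ 0.5409 -0.1585  0.0515] yaw 86.39 tilt [-0.     0.001 -1.   ] F [ 1.7  7.4 -0.9] w 0.324 gf 49.9 q7 0.43
units xyz [-0.158 -0.001  0.013] turn 0.023
```

View pics/push.png

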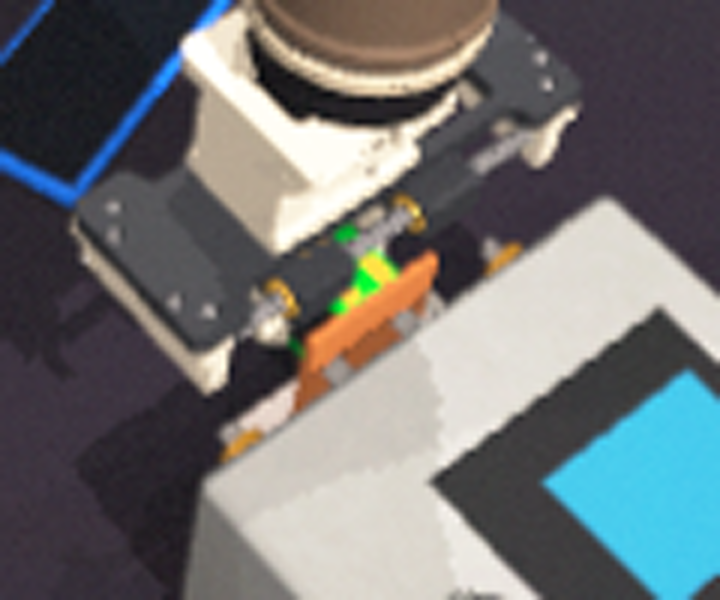

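The pack sits against the plate with the strips at crop (345,300) and (378,268), and the plate's top edge runs (305,345)–(435,260). I'll check centring and depth with numbers.

```bash
python3 - <<'E'
from h import *
R=lambda a:np.array([[np.cos(a),np.sin(a)],[-np.sin(a),np.cos(a)]])
a=np.radians(-93.7); C=np.array([.532,-.297])
def show(lab,P,px):
    hsv=cv2.cvtColor(px,cv2.COLOR_BGR2HSV); H,S,V=[hsv[...,i].astype(int) for i in range(3)]
    w=(P[...,:2]-C)@R(a).T; Z=P[...,2]
    box=(Z>.06)&(Z<.115)&(w[...,0]>-.2)&(w[...,0]<-.09)&(abs(w[...,1])<.05)
    for nm,m in(("copper",(H>3)&(H<17)&(S>110)),("strips",(H>20)&(H<34)&(S>120)),("cap",(H>45)&(H<75)&(S>120))):
        s=m&box
        if s.sum()>3: q=w[s]; print(lab,nm,s.sum(),'x',np.round(np.percentile(q[:,0],[10,50,90])*1e3,1),'y',np.round(np.percentile(q[:,1],[1,50,99])*1e3,1),'z',np.round(np.percentile(Z[s],[2,50,98])*1e3,1))
for k in("side0","side1"): d=np.load(k+".npz"); show(k,d["P"],d["px"])
for n in("side","top"): im=vision.get_image(n); show(n+" now",cloud(im),im["pixels"])
F=[readout.observe()["force"]]; print(F)
E
```

```text
side0 copper 158 x [-114.3 -112.5 -111.8] y [-32.2  -3.5  31.2] z [62.1 85.  99.6]
side1 copper 183 x [-115.9 -112.9 -111.9] y [-32.6  -2.4  30.9] z [62.6 86.3 99.3]
side1 strips 28 x [-195.2 -187.6 -184.5] y [-10.9   6.6  11. ] z [ 71.3 102.5 104.4]
side1 cap 29 x [-196.8 -189.7 -185.4] y [-14.9   0.4  14.1] z [ 93.  101.7 104.2]
side now copper 182 x [-105.3 -102.7 -101.9] y [-32.8  -4.3  30.8] z [61.  86.2 99.9]
side now strips 24 x [-116.2 -109.8 -105.9] y [-14.5   7.1  13.2] z [ 94.4 100.2 102.1]
side now cap 22 x [-132.5 -112.  -108.3] y [-14.    3.1  15.8] z [ 96.   99.8 102.7]
[array([ 1.47989901,  6.84916667, -1.20400715])]
```

The plate is about 10 mm in (7 N) and the pack is centred within 2 mm. I'll add about 1.2 mm and hold.

```bash
python3 -m creep '[[-0.03,0,0,0,0.2],[0,0,0,0,0.2],[0,0,0,0,0.2],[0,0,0,0,0.2],[0,0,0,0,0.2],[0,0,0,0,0.2],[0,0,0,0,0.2],[0,0,0,0,0.2],[0,0,0,0,0.2],[0,0,0,0,0.2],[0,0,0,0,0.2],[0,0,0,0,0.2]]'
python3 -m creep '[[0,0,0,0,0.2],[0,0,0,0,0.2],[0,0,0,0,0.2],[0,0,0,0,0.2],[0,0,0,0,0.2],[0,0,0,0,0.2],[0,0,0,0,0.2],[0,0,0,0,0.2],[0,0,0,0,0.2],[0,0,0,0,0.2],[0,0,0,0,0.2],[0,0,0,0,0.2]]'
python3 -m creep '[[0,0,0,0,0.2],[0,0,0,0,0.2],[0,0,0,0,0.2],[0,0,0,0,0.2],[0,0,0,0,0.2],[0,0,0,0,0.2],[0,0,0,0,0.2],[0,0,0,0,0.2]]'
```

```text
clock: 15.45
position: [0.5408, -0.1595, 0.0515]
ee_rot: [-2.289, -2.15, -0.002]
force: [0.7, 7.3, -1.2]
width: 0.323
gripper_force: 49.9
clock: 16.95
position: [0.5408, -0.1595, 0.0515]
ee_rot: [-2.289, -2.15, -0.002]
force: [1.3, 7.3, -2.1]
width: 0.323
gripper_force: 49.9
clock: 17.95
position: [0.5408, -0.1595, 0.0515]
ee_rot: [-2.289, -2.15, -0.002]
force: [0.5, 6.8, -1.3]
width: 0.327
gripper_force: 49.9
```

```bash
python3 -m creep '[[-0.02,0,0,0,0.2],[0,0,0,0,0.2],[0,0,0,0,0.2],[0,0,0,0,0.2],[0,0,0,0,0.2],[0,0,0,0,0.2],[0,0,0,0,0.2],[0,0,0,0,0.2],[0,0,0,0,0.2],[0,0,0,0,0.2],[0,0,0,0,0.2],[0,0,0,0,0.2]]'
python3 -m creep '[[0,0,0,0,0.2],[0,0,0,0,0.2],[0,0,0,0,0.2],[0,0,0,0,0.2],[0,0,0,0,0.2],[0,0,0,0,0.2],[0,0,0,0,0.2],[0,0,0,0,0.2],[0,0,0,0,0.2],[0,0,0,0,0.2],[0,0,0,0,0.2],[0,0,0,0,0.2]]'
python3 -c "
from cell import sign_off
print(sign_off())"
```

```text
clock: 19.45
position: [0.5407, -0.1601, 0.0515]
ee_rot: [-2.289, -2.15, -0.002]
force: [1.1, 8.3, -0.9]
width: 0.324
gripper_force: 49.9
clock: 20.95
position: [0.5407, -0.1601, 0.0515]
ee_rot: [-2.289, -2.15, -0.002]
force: [1.3, 7.6, -1.1]
width: 0.325
gripper_force: 49.9
the job is handed in; nothing more can be done
None
```

I handed the job in at about 21 s with the arm still gripping the charged pack upright, 14 mm off the table, and pressing it against the copper plate at about 8 N; that puts the plate an estimated 11 to 12 mm in, over the green band, and the flat pack was still seated when last viewed after the pull; the sign-off returned no verdict.

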